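# Release the lid stay and shut the garden box

## Robot

A 6-joint arm with a two-finger parallel gripper is mounted at the origin on the work surface. World frame = base frame: x ahead of the robot, y to its left, z up, the work surface at z = 0. Lengths are in mm, angles in degrees, forces in N, time in s.
With the tool pointing down it reaches from about 300 to 850 mm from the base axis. Payload 4.2 kg.
Tool frame: the origin (TCP) lies midway between the tips of the shut fingers; the grasp point (between the pads) lies 19 mm behind it; y points along the fingers, z is the direction in which the jaws open and shut, and the axes are right-handed (so a half turn about y gives the same grasp; the last joint's range is limited). The gripper opens to 91 mm and grips with 3 to 60 N. Pads are 32 mm wide; open, the fingers measure 118 mm over their backs; the gripper's body (76 mm by 178 mm) begins 60 mm behind the grasp point.
Start: joints at [-74.37, 18.312, 89.639, -0, 72.044, -1.146], TCP at [165.968, -550.546, 184.876] pointing down, gripper open.
Joint ranges: [-177.97, 177.97], [-48.28, 115.42], [12.27, 149.76], [-77.06, 257.06], [2.81, 150.46], [-146.56, 146.56]. Speed limits (degrees/s): [147.25, 147.25, 180, 180, 180, 180].

## Interface

Orientations are given as [roll, pitch, yaw] about the fixed x, y, z axes, in that order (R = Rz(yaw) Ry(pitch) Rx(roll)).
In Python, from workcell import env gives the robot as it stands.
- The arm moves only by the shell command python3 -m handwheel 'ROWS' [FORCE]. ROWS is JSON, a list of rows, each a list of 3 entries, a list of its own where there are three numbers: the opening, from 0 (shut) to 1 (fully open), then the shift along the tool's x, y, z in mm, then the turn, a rotation vector about the tool's x, y, z in degrees. A call has exactly 10 rows; each row shifts and turns the commanded pose from where the row before left it, along the tool's axes as they then stand; what a row does not reach is not made up. A row lasts 1/12 s, in which the tool goes at most 41.7 mm and 7.16 degrees, less where a joint would pass 70% of its speed; a pose out of reach is approached as far as the arm can. A call is refused whole if a number of a shift passes 41.7 or a number of a turn 7.16, either way. A call with a gripper value outside its range is refused whole. The fingers move at their own pace and stop on an object; FORCE is the grip in N (left out, the last holds). Time passes only in rows, so rows that do not move let the fingers close, or fill a call up. It gives the time, the measured TCP pose, the force and the opening at its end, in the units of the state.
- env.state(): the state, without advancing time (a new reading comes with each control period).
- env.grab_frame(name): name is "scene" or "top" or "wrist"; returns the picture (400x640x3 uint8, red, green, blue); there is no depth.
- env.camera_info(name): a dict with "fx", "fy", "cx", "cy" (pixels), "camera_from_world" (4x4, takes a point from world to camera coordinates); the wrist camera has in their place "mount" (4x4, takes a point from camera to tool coordinates, whose origin is the TCP and whose axes are the tool frame's). Camera axes: x right, y down, z forward; pixel columns grow to the right and rows downward; lengths in mm; the calibration is good to about 2 mm. The wrist camera is an equidistant fisheye: a pixel r from the principal point sees the ray r / f radians off the axis. A picture is of the moment at which its call begins: read the wrist's pose just before it. camera_info takes no time and is no camera call.
- env.job_done(): hands the job in, once; it reports no verdict.
Trained networks look in the newest picture that a camera, given by its name, has taken for a name from the list of things; names that differ only in an ending like _2 or _b are one class to them, and where a whole thing is asked for, a point or a joint stands for the part that bears it (a point fixed in the world has none). Each returns a list of dicts, best first, with "p" (0 to 1); they miss things now and then, are a little off and sometimes report something else, mostly with a low value. They report only what shows in the picture. A call takes as long as a camera call.
- env.masks_of(camera, label): "region" (400x640 bool, what is visible of it) and "location" ([column, row] in pixels, amid what is visible of it).
The state is a dict: "time_s": time; "qpos": joint angles; "qvel": joint speeds; "effort": joint torques, N m; "ee_pos": TCP position; "ee_rot": TCP orientation; "force": force on the tool from outside, world axes, zero at the start; "torque": the same for the moment, N m; "gripper_width": finger opening in mm.
Only numpy, scipy, OpenCV 4.12 (cv2) and the standard library are available. Lean on these libraries where they do the work, as an engineer would, in place of code of your own. Each camera call takes 0.05 s, during which the arm holds its last target.

## Task

The garden box is propped open by its folding lid stay. Lift the red knob at the stay's knee up past centre so the stay unlocks, then lower the lid gently, without letting it slam, and bed it fully shut on its rubber buffers by pressing down near its front with 10 to 20 N for a full second before letting go. Never force anything: pinch the knob with no more than 20 N, never push the lid with 25 N or more, and leave the pots, the sprayer and the spoon where they are.

Things in the scene. Friction and masses are not known exactly. Their poses are not given: they have to be found in the camera images.
- box: Green garden box, fixed, 220 deep (x) by 260 wide (y) by 120 mm high, wall 12, open on top. Origin: centre of its underside; x points from its front wall to its hinge side (away from the robot), y to its left, z up. The lid's hinge line runs along y at x = +110, z = 120. The stay's two bars are outside the left (+y) wall, at y = 144 to 153.
- lid (a joint): Angle the wooden lid has been lowered: 0 = propped open, 80 degrees above level, leaning to the front; 1.396 = shut flush. Lid: 232 from the hinge line to its front edge, 264 wide, 12 mm thick, lying at z = 120 to 132 of the box when shut; 0.28 to 0.48 kg. Once the stay is unlocked its stiff hinge (0.65 N m) holds it where it is left.
- lid_front (a point): Point on the lid's outer face (top face when shut), mid width, 190 mm from the hinge line; 42 mm of lid lie beyond it. Its own z is the outward normal of that face, its own x points to the hinge. While the lid stands open this face looks away from the robot; it is pushed from there.
- rim_front (a point): Middle of the top of the box's front wall. Two black rubber buffers on this wall, 110 mm to either side, stand 4 mm proud: the lid must squeeze them (4 N in all) until it is flush; near the lid's front this takes 3 to 8 N of push. Then comes a hard stop (some 25 N per mm), against which 10 to 20 N beds it. Bedded, the lid stays.
- knob (a point): Middle of the grip of the red knob at the stay's knee: a level round bar 13 mm thick, 68 mm long, lying along the box's y, at y = 153 to 221 of the box (this point 194). Locked, it is at about x = +35, z = 143 of the box and must go up and forwards (at first 0.6 forwards to 0.8 up). It resists with 5 to 15 N. It may turn in the grip. Lid shut: at about x = -88, z = 115.
- stay_pivot (a point): Point on the axis (along the box's y) of the stay's lower pivot, level with the knob's grip: x = -20, y = 194, z = 100 of the box. The knob moves on a circle of 70 mm radius about it. The pivot itself is on the box's wall; this point is in free air.
- stay_knee (a joint): Bend of the stay's knee: 0 = locked on a hard stop just over centre, 0.205 = bars in line (centre), 3.02 = folded, lid shut. Only lifting the knee unlocks it; pushing the lid down while locked just loads the stop. Just past centre the lid is still very stiff to push; from 0.8 on it takes under 12 N near its front. The knee stays where it is left.
- stay_arm: The stay's lower bar (steel, 70 mm between pivots, 13 wide, 3 thick) with the red knob at its end. Origin: on its lower pivot; its -x axis runs along the bar to the knee. Bent by more than 50 N from the fingers, both fingers' squeeze added up, so pinch the knob with 10 to 20 N per finger, or just push it with closed fingers.
- pots: Stack of three nested terracotta pots, 108 mm across, 142 mm high, to the right of the box. Origin: centre of underside. Leave alone.
- sprayer: Black plastic sprayer bottle with a press button, 72 mm across, 196 mm high, to the left of the box beyond the knob. Origin: centre of underside. Leave alone.
- spoon: Steel transplanting spoon, 200 mm long, with wooden handle, lying on the slab left of the box. Leave alone.

How it is judged:
By the outcome, as a careful person would: the job done as asked, in the order asked, and still so for the second after the job is handed in, with the robot touching nothing.
It also fails if it takes over 69 s, if anything falls off the work surface, if the arm or the gripper's body presses on something with over 40 N, if the wrist force passes 120 N, or if a joint passes its speed limit or range.

## Working session

There is one attempt and no reset: what is moved stays moved. The work goes in short steps, Python scripts to look and compute and a shell command to move; the robot and the scene stay as the last step left them, time stands still between calls to the robot, and variables do not carry over. Pictures are saved under pics/ and viewed, and the job is handed in when it is done.

```bash
ls; mkdir -p pics; python3 - <<'E'
from workcell import env
import cv2
s=env.state(); print({k:(v if not hasattr(v,'round') else v) for k,v in s.items()})
for n in ["scene","top","wrist"]:
    im=env.grab_frame(n); cv2.imwrite(f"pics/{n}0.png",im[:,:,::-1])
    ci=env.camera_info(n); print(n,ci)
E
```

```text
pics
{'time_s': 0.0, 'qpos': array([-7.43689042e+01,  1.83520667e+01,  8.97040636e+01, -1.52805068e-03,
        7.20442094e+01, -1.14726202e+00]), 'qvel': array([-0.05771333, -0.01124445, -0.02466379, -0.04394795, -0.07102517,
       -0.01320568]), 'effort': array([ 8.98221006e-04, -4.12456620e+01, -2.31969059e+01,  7.28236581e-02,
        4.56775795e-02, -1.57011682e-04]), 'ee_pos': array([ 165.81897738, -550.0084615 ,  184.03193186]), 'ee_rot': array([-9.01003486e+01,  5.56508126e-04, -1.63221170e+02]), 'force': array([0.03342625, 0.21843681, 0.23635621]), 'torque': array([-0.00485119, -0.02569717,  0.02965637]), 'gripper_width': 91.16118048251694}
scene {'fx': 415.34861771945333, 'fy': 415.34861771945333, 'cx': 319.1053359318575, 'cy': 196.96565274899635, 'camera_from_world': array([[-1.13912463e-01,  9.93389419e-01, -1.41920094e-02,
         7.25636610e+01],
       [ 7.82204055e-01,  8.08702556e-02, -6.17751421e-01,
        -2.91411895e+02],
       [-6.12520014e-01, -8.14706330e-02, -7.86245362e-01,
         1.55735151e+03],
       [ 0.00000000e+00,  0.00000000e+00,  0.00000000e+
[... 264 characters left out ...]
62e-01,  2.50337780e-02, -1.43554332e-01,
         5.34911709e+02],
       [ 1.44233055e-01,  2.78150126e-02, -9.89152744e-01,
         9.58816852e+02],
       [ 0.00000000e+00,  0.00000000e+00,  0.00000000e+00,
         1.00000000e+00]])}
wrist {'fx': 309.70691628693146, 'fy': 309.70691628693146, 'cx': 323.1483333691831, 'cy': 196.27224308383597, 'mount': array([[-7.83898106e-04,  9.70785901e-01,  2.39946077e-01,
        -6.70612881e+01],
       [ 7.41670160e-04, -2.39945521e-01,  9.70786072e-01,
        -1.99942472e+02],
       [ 9.99999418e-01,  9.38958209e-04, -5.31910096e-04,
        -1.67353140e-01],
       [ 0.00000000e+00,  0.00000000e+00,  0.00000000e+00,
         1.00000000e+00]])}
```

View pics/scene0.png

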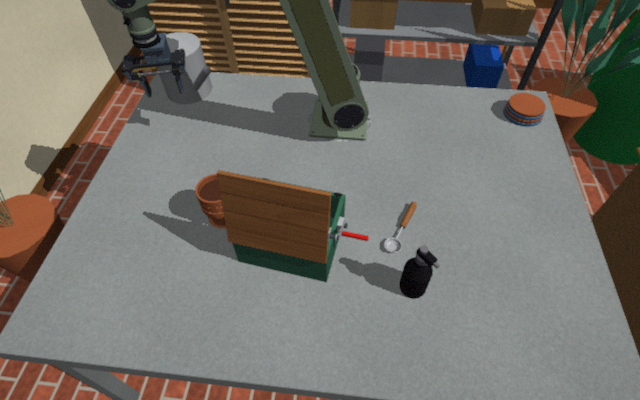

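View pics/top0.png

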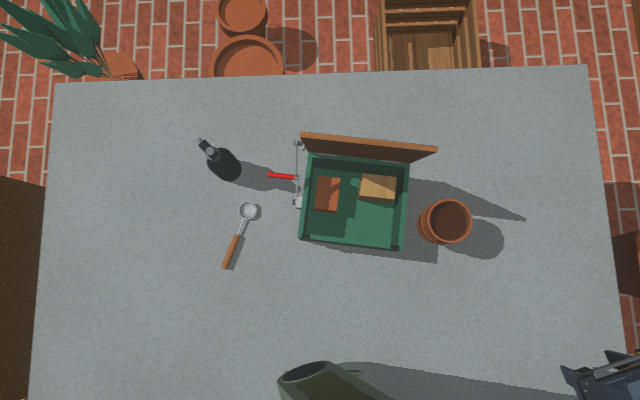

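View pics/wrist0.png

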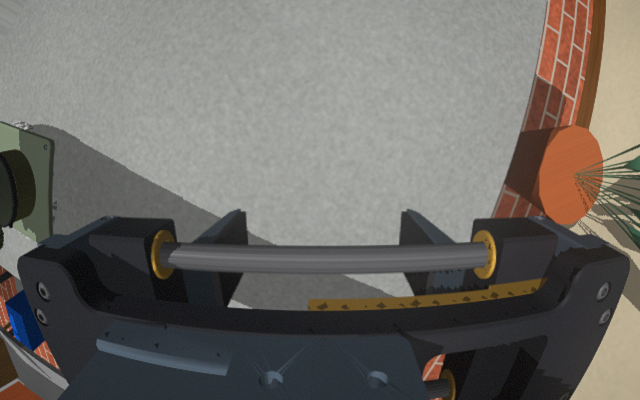

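```bash
python3 - <<'E'
from workcell import env
import cv2,numpy as np
for n in ["top","scene"]:
  for l in ["knob","box","lid","stay_arm","sprayer","pots","spoon"]:
    r=env.masks_of(n,l)
    for d in r[:2]:
        m=d["region"]; ys,xs=np.where(m)
        print(n,l,round(d["p"],2),np.round(d["location"],1),m.sum(),xs.min(),xs.max(),ys.min(),ys.max())
im=cv2.imread("pics/top0.png"); cv2.imwrite("pics/topz.png",cv2.resize(im[120:270,190:390],(800,600),interpolation=cv2.INTER_CUBIC))
im=cv2.imread("pics/scene0.png"); cv2.imwrite("pics/scenez.png",cv2.resize(im[160:310,200:400],(800,600),interpolation=cv2.INTER_CUBIC))
print(env.state()["time_s"])
E
```

```text
top knob 0.61 [282.5 176.7] 133 267 297 172 180
top box 0.92 [353.6 190.8] 11962 268 436 132 250
top lid 0.8 [365.2 146.1] 2679 296 437 132 162
top stay_arm 0.77 [280.2 176.9] 180 268 297 172 181
top sprayer 0.77 [220.8 160.4] 1036 197 240 138 180
top pots 0.93 [442.  223.4] 1954 416 470 199 244
top spoon 0.59 [237.9 227.6] 571 221 255 201 268
scene knob 0.73 [350.  232.7] 144 339 367 226 239
scene box 0.69 [282.3 224.4] 10207 218 367 171 280
scene lid 0.58 [278.1 217.7] 7695 217 337 170 262
scene lid 0.35 [280.6 223.3] 10239 218 368 171 280
scene stay_arm 0.63 [347.2 233.9] 176 337 368 224 239
scene sprayer 0.83 [415.4 273. ] 1271 400 438 245 297
scene pots 0.76 [214.7 199.7] 996 196 225 174 227
scene spoon 0.79 [393.9 239.1] 359 385 415 203 251
0.85
```

View pics/topz.png

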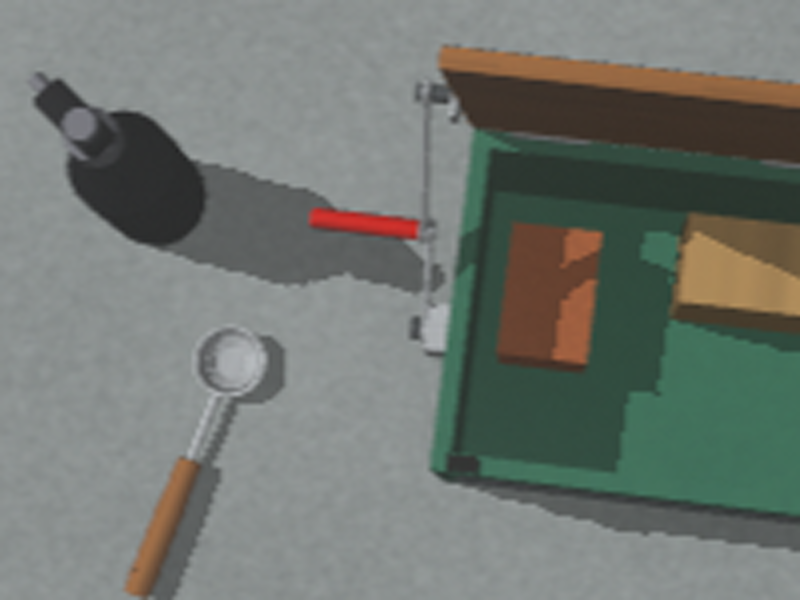

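View pics/scenez.png

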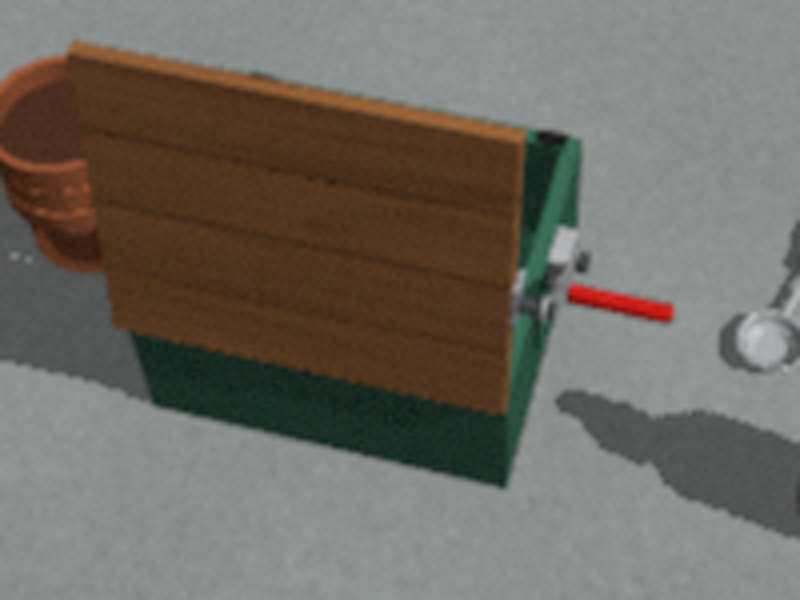

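```bash
cat > h.py <<'E'
from workcell import env
import numpy as np
from scipy.optimize import least_squares
from scipy.spatial.transform import Rotation as R
CI={n:env.camera_info(n) for n in("top","scene")}
def proj(n,p):
    c=CI[n];q=c["camera_from_world"]@np.append(p,1)
    return np.array([c["fx"]*q[0]/q[2]+c["cx"],c["fy"]*q[1]/q[2]+c["cy"]])
def b2w(v,p):
    x,y,a=v; c,s=np.cos(a),np.sin(a)
    return np.array([x+c*p[0]-s*p[1],y+s*p[0]+c*p[1],p[2]])
E
python3 - <<'E'
from h import *
c8,s8=np.cos(np.radians(80)),np.sin(np.radians(80))
d=np.array([-c8,0,s8]);n=np.array([s8,0,c8]);H=np.array([110,0,120])
Lu=H+232*d;Lo=Lu+12*n
Y=lambda p,y:np.array([p[0],y,p[2]])
obs=[("top",(-110,130,120),(298.5,238.5)),("top",(35,221,143),(267.5,174.25)),("top",(35,153,143),(294.75,177.25)),
("scene",(110,130,0),(326.25,281.75)),("scene",(110,-130,0),(238.75,261)),("scene",(-110,130,120),(345,194.5)),
("scene",(35,221,143),(368,238.25)),("scene",(35,153,143),(342.5,233)),("scene",Y(Lu,-132),(218,170.8)),("top",Y(Lu,132),(302.5,137))]
f=lambda v:np.concatenate([proj(c,b2w(v,p))-o for c,p,o in obs])
r=least_squares(f,[480,-60,0.1],x_scale=[100,100,.1],loss="soft_l1")
print(r.x[:2],np.degrees(r.x[2]));print(f(r.x).reshape(-1,2).round(1))
v=r.x
for nm,p in dict(knob=(35,194,143),piv=(-20,194,100),knobshut=(-88,194,115),rim=(-104,0,120),lidfrontshut=(-80,0,132),lidfront=H+190*d+12*n,lidtop=Lo).items(): print(nm,b2w(v,p).round(1))
# sprayer/pots/ spoon from top at heights
def back(n,uv,z):
    c=CI[n];T=np.linalg.inv(c["camera_from_world"]);ray=T[:3,:3]@[(uv[0]-c["cx"])/c["fx"],(uv[1]-c["cy"])/c["fy"],1];o=T[:3,3]
    return o+ray*(z-o[2])/ray[2]
for nm,uv,z in [("spray top",(210.5,151),190),("spray base?",(232,165),30),("pots rim",(447,221),142),("spoon bowl",(247.5,210),10)]: 
    p=back("top",uv,z); print(nm,p.round(0))
for nm,uv,z in [("spray base",(413,290),0),("spray mid",(414,276),70)]: print(nm,back("scene",uv,z).round())
E
```

```text
[541.73241265 -91.60458788] -7.794630939209676
[[-2.2 -1.5]
 [-1.1  0. ]
 [-1.3 -0.1]
 [-0.4 -0.3]
 [-1.2  0.5]
 [-0.9 -0.7]
 [-0.8 -0.5]
 [-1.2 -0.5]
 [-0.7 -1.1]
 [-5.  -0.2]]
knob [602.7  95.9 143. ]
piv [548.2 103.3 100. ]
knobshut [480.9 112.5 115. ]
rim [438.7 -77.5 120. ]
lidfrontshut [462.5 -80.8 132. ]
lidfront [ 629.7 -103.7  309.2]
lidtop [ 622.5 -102.7  350.6]
spray top [656. 249. 190.]
spray base? [663. 238.  30.]
pots rim [ 479. -313.  142.]
spoon bowl [537. 197.  10.]
spray base [668. 260.   0.]
spray mid [663. 251.  70.]
```

```bash
cat >> h.py <<'E'
def rows(p0,yaw0,p1,yaw1,n):
    out=[];d=(np.array(p1)-p0)/n;dy=(yaw1-yaw0)/n
    for i in range(n):
        a=np.radians(yaw0+dy*i);c,s=np.cos(a),np.sin(a)
        out.append([round(d[0]*c+d[1]*s,1),round(-d[2],1),round(-d[0]*s+d[1]*c,1)])
    print(out,"turn",-dy)
V=None
E
python3 - <<'E'
from h import *
c8,s8=np.cos(np.radians(80)),np.sin(np.radians(80))
d=np.array([-c8,0,s8]);n=np.array([s8,0,c8]);H=np.array([110,0,120])
Lu=H+232*d
Y=lambda p,y:np.array([p[0],y,p[2]])
obs=[("top",(-110,130,120),(298.5,238.5)),("top",(35,221,143),(267.5,174.25)),("top",(35,153,143),(294.75,177.25)),
("scene",(110,130,0),(326.25,281.75)),("scene",(110,-130,0),(238.75,261)),("scene",(-110,130,120),(345,194.5)),
("scene",(35,221,143),(368,238.25)),("scene",(35,153,143),(342.5,233)),("scene",Y(Lu,-132),(218,170.8)),("top",Y(Lu,132),(300.5,137))]
f=lambda v:np.concatenate([proj(c,b2w(v,p))-o for c,p,o in obs])
r=least_squares(f,[480,-60,0.1],x_scale=[100,100,.1])
v=r.x;print(v[:2],np.degrees(v[2]));print(f(v).reshape(-1,2).round(1).tolist())
# knob only, free 3D midpoint triangulation
k=least_squares(lambda p:np.concatenate([proj("top",p)-[281.1,175.75],proj("scene",p)-[355.25,235.6]]),[600,95,143]).x
print("knob mid tri",k, "pred",b2w(v,(35,187,143)))
# linkage
from scipy.optimize import fsolve
P=np.array([-20,100.]);Hh=np.array([110,120.])
U0=np.array([35,143])+99.4*np.array([np.cos(np.radians(49.7)),np.sin(np.radians(49.7))])-Hh
for th in range(38,169,10):
    K=P+70*np.array([np.cos(np.radians(th)),np.sin(np.radians(th))])
    def g(a):
        c,s=np.cos(a[0]),np.sin(a[0]);U=Hh+[c*U0[0]-s*U0[1],s*U0[0]+c*U0[1]];return [np.hypot(*(U-K))-99.4]
    sols=[fsolve(g,[a0],full_output=1) for a0 in (0.0,.3,.6,.9,1.2)]
    L=[]
    for s in sols:
        if s[2]==1:
            a=s[0][0];c,sn=np.cos(a),np.sin(a);U=Hh+[c*U0[0]-sn*U0[1],sn*U0[0]+c*U0[1]];ua=np.degrees(np.arctan2(*(U-K)[::-1]))
            L.append((round(a,3),round(np.radians(th-ua+11.7),2)))
    print(th,K.round(1),sorted(set(L)))
rows([166,-550,184],-163.2,[330,-270,300],-97.8,10)
E
```

```text
[541.6953849  -92.50449684] -7.719510541375557
[[-1.8, -1.4], [-0.8, 0.1], [-0.9, -0.0], [-0.7, -0.4], [-1.4, 0.5], [-1.2, -0.8], [-1.1, -0.6], [-1.5, -0.6], [-1.1, -1.1], [-2.6, -0.1]]
knob mid tri [601.92374823  88.90293419 140.49449479] pred [601.49671687  88.09949175 143.        ]
38 [ 35.2 143.1] [(np.float64(-0.002), np.float64(0.0)), (np.float64(12.564), np.float64(0.0))]
48 [ 26.8 152. ] [(np.float64(-0.011), np.float64(0.3)), (np.float64(2.201), np.float64(2.52))]
58 [ 17.1 159.4] [(np.float64(0.024), np.float64(0.58)), (np.float64(2.101), np.float64(2.66))]
68 [  6.2 164.9] [(np.float64(0.089), np.float64(0.83)), (np.float64(2.02), np.float64(2.77))]
78 [ -5.4 168.5] [(np.float64(0.176), np.float64(1.07)), (np.float64(1.955), np.float64(2.85))]
88 [-17.6 170. ] [(np.float64(0.279), np.float64(1.3)), (np.float64(1.9), np.float64(2.92))]
98 [-29.7 169.3] [(np.float64(0.394), np.float64(1.52)), (np.float64(1.853), np.float64(2.98))]
108 [-41.6 166.6] [(np.float64(0.518), np.float64(1.74)), (np.float64(1.812), np.float64(3.03))]
118 [-52.9 161.8] [(np.float64(0.649), np.float64
[... 203 characters left out ...]
np.float64(1.235), np.float64(2.8))]
168 [-88.5 114.6] [(np.float64(1.441), np.float64(3.06))]
[[np.float64(-23.8), np.float64(-11.6), np.float64(-22.1)], [np.float64(-26.2), np.float64(-11.6), np.float64(-19.2)], [np.float64(-28.2), np.float64(-11.6), np.float64(-16.1)], [np.float64(-29.8), np.float64(-11.6), np.float64(-12.8)], [np.float64(-31.1), np.float64(-11.6), np.float64(-9.3)], [np.float64(-31.9), np.float64(-11.6), np.float64(-5.7)], [np.float64(-32.4), np.float64(-11.6), np.float64(-2.0)], [np.float64(-32.4), np.float64(-11.6), np.float64(1.7)], [np.float64(-32.0), np.float64(-11.6), np.float64(5.3)], [np.float64(-31.2), np.float64(-11.6), np.float64(9.0)]] turn -6.539999999999999
```

```bash
python3 -m handwheel '[[1,[-24,-11.6,-22],[0,-6.54,0]],[1,[-26,-11.6,-19],[0,-6.54,0]],[1,[-28,-11.6,-16],[0,-6.54,0]],[1,[-30,-11.6,-13],[0,-6.54,0]],[1,[-31,-11.6,-9],[0,-6.54,0]],[1,[-32,-11.6,-6],[0,-6.54,0]],[1,[-32,-11.6,-2],[0,-6.54,0]],[1,[-32,-11.6,2],[0,-6.54,0]],[1,[-32,-11.6,5],[0,-6.54,0]],[1,[-31,-11.6,9],[0,-6.54,0]]]'
```

```text
time_s: 1.68
ee_pos: [330.1, -270.2, 301.7]
ee_rot: [-90.0, -0.0, -97.5]
force: [0.9, 0.2, -0.3]
gripper_width: 91.1
```

```bash
python3 -m handwheel '[[1,[-38,4,4],[0,0,0]],[1,[-38,4,4],[0,0,0]],[1,[-38,4,4],[0,0,0]],[1,[-38,4,4],[0,0,0]],[1,[-38,4,4],[0,0,0]],[1,[-38,4,4],[0,0,0]],[1,[-38,4,4],[0,0,0]],[1,[-38,4,4],[0,0,0]],[1,[-38,4,4],[0,0,0]],[1,[-38,4,4],[0,0,0]]]' 
python3 - <<'E'
from h import *
v=(541.7,-92.5,np.radians(-7.7))
s=env.state();p=s["ee_pos"];print(p,s["ee_rot"],s["gripper_width"])
for nm,t in dict(k=(35,200,143-19+19),pre=(35,200,200)).items():
    w=b2w(v,t);a=np.radians(s["ee_rot"][2]);d=w-p
    print(nm,w.round(1),"tool",round(d[0]*np.cos(a)+d[1]*np.sin(a),1),round(-d[2],1),round(-d[0]*np.sin(a)+d[1]*np.cos(a),1))
E
```

```text
time_s: 2.52
ee_pos: [421.1, 101.2, 261.0]
ee_rot: [-89.9, 0.0, -97.8]
force: [0.9, -0.2, -0.0]
gripper_width: 91.0
[421.09783116 101.24252595 260.96016525] [-8.99427238e+01  1.98427097e-03 -9.77989227e+01] 91.04357709495821
k [603.2 101.  143. ] tool -24.5 118.0 180.4
pre [603.2 101.  200. ] tool -24.5 61.0 180.4
```

```bash
python3 -m handwheel '[[1,[-6,0,6],[0,0,0]],[1,[-6,4,18],[0,0,0]],[1,[-6,8,22],[0,0,0]],[1,[-6,8,22],[0,0,0]],[1,[0,8,22],[0,0,0]],[1,[0,8,22],[0,0,0]],[1,[0,8,22],[0,0,0]],[1,[0,8,22],[0,0,0]],[1,[0,6,18],[0,0,0]],[1,[0,2,6],[0,0,0]]]' 
python3 - <<'E'
from h import *
import cv2
s=env.state();print(s["ee_pos"],s["ee_rot"],s["force"],s["time_s"])
for n in ["wrist","top"]:
    im=env.grab_frame(n);cv2.imwrite(f"pics/{n}1.png",im[:,:,::-1])
    for d in env.masks_of(n,"knob"):
        ys,xs=np.where(d["region"]);print(n,d["p"],d["location"],xs.min(),xs.max(),ys.min(),ys.max())
# predict knob ends in wrist
ci=env.camera_info("wrist");M=np.linalg.inv(ci["mount"])
Rt=R.from_euler("xyz",s["ee_rot"],degrees=True).as_matrix()
def wp(p):
    t=Rt.T@(p-s["ee_pos"]);q=M@np.append(t,1);r=np.hypot(q[0],q[1]);th=np.arctan2(r,q[2]);return ci["cx"]+ci["fx"]*th*q[0]/r,ci["cy"]+ci["fx"]*th*q[1]/r
v=(541.7,-92.5,np.radians(-7.7))
for y in(153,194,221):print(y,np.round(wp(b2w(v,(35,y,143))),1))
E
```

```text
time_s: 3.35
ee_pos: [604.5, 97.3, 199.1]
ee_rot: [-90.1, -0.1, -97.9]
force: [0.2, 0.7, 0.6]
gripper_width: 91.1
[604.46683932  97.32837753 199.11537189] [-9.00566552e+01 -5.42142005e-02 -9.78900315e+01] [0.21554224 0.65538116 0.55739855] 3.35
wrist 0.77 [324.9, 236.8] 268 411 172 295
wrist 0.15 [353.7, 33.1] 319 392 0 74
top 0.62 [295.6, 174.4] 292 296 155 180
top 0.53 [364.7, 148.6] 296 436 132 161
153 [321.6 247.9]
194 [321.4 203.8]
221 [321.3 172.7]
```

View pics/wrist1.png

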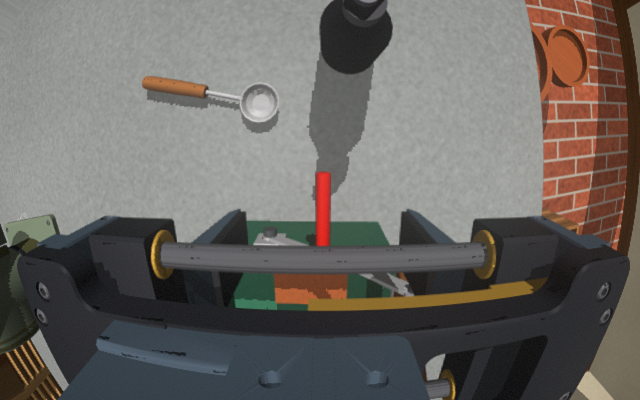

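```bash
python3 -m handwheel '[[0.5,[0,4,0],[0,0,0]],[0.5,[0,8,0],[0,0,0]],[0.45,[0,10,0],[0,0,0]],[0.4,[0,10,0],[0,0,0]],[0.4,[0,10,0],[0,0,0]],[0.4,[0,10,0],[0,0,0]],[0.4,[0,10,0],[0,0,0]],[0.4,[0,8,0],[0,0,0]],[0.4,[0,4,0],[0,0,0]],[0.4,[0,1,0],[0,0,0]]]' 12
python3 - <<'E'
from h import *
import cv2
im=env.grab_frame("wrist");cv2.imwrite(f"pics/wrist2.png",im[:,:,::-1])
im=env.grab_frame("scene");cv2.imwrite(f"pics/scene2.png",cv2.resize(im[100:300,240:440,::-1],(600,600)))
print(env.state()["ee_pos"],env.state()["force"])
E
```

```text
time_s: 4.38
ee_pos: [602.2, 98.4, 124.6]
ee_rot: [-90.1, -0.0, -97.8]
force: [-0.9, -0.2, -0.1]
gripper_width: 36.5
[602.85071816  98.5457495  125.7502289 ] [ 0.25185748 -0.29364117 -0.53915888]
```

View pics/wrist2.png

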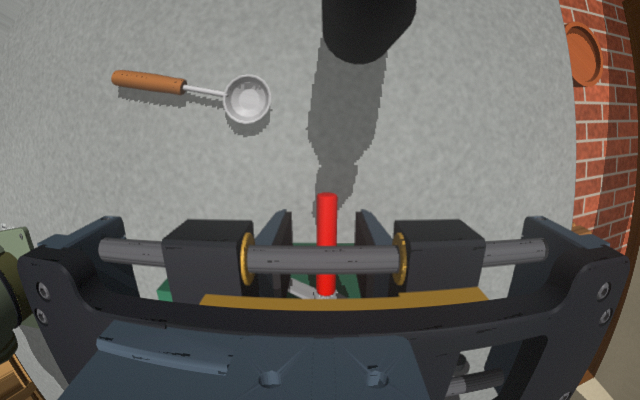

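View pics/scene2.png

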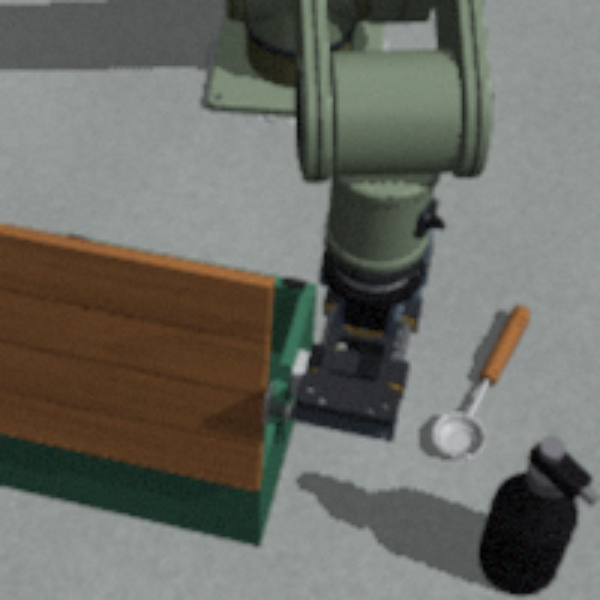

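```bash
python3 -m handwheel '[[0.3,[0,0,1],[0,0,0]],[0.25,[0,0,0.5],[0,0,0]],[0.2,[0,0,0],[0,0,0]],[0.17,[0,0,0],[0,0,0]],[0.14,[0,0,0],[0,0,0]],[0.12,[0,0,0],[0,0,0]],[0.1,[0,0,0],[0,0,0]],[0.1,[0,0,0],[0,0,0]],[0.1,[0,0,0],[0,0,0]],[0.1,[0,0,0],[0,0,0]]]' 12
```

```text
time_s: 5.32
ee_pos: [604.2, 98.3, 125.8]
ee_rot: [-90.0, -0.0, -97.8]
force: [-0.8, -0.7, -0.3]
gripper_width: 9.1
```

```bash
python3 - <<'E'
from h import *
import cv2
im=env.grab_frame("wrist");cv2.imwrite(f"pics/wrist3.png",im[:,:,::-1])
print(env.state()["gripper_width"],env.state()["force"])
E
```

```text
9.09697657789403 [ 0.26434535  0.72582642 -0.53029327]
```

View pics/wrist3.png

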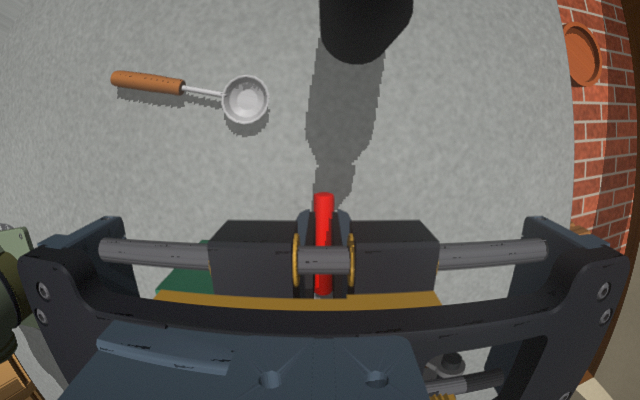

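```bash
python3 -m handwheel '[[0.06,[0,0,0],[0,0,0]],[0.03,[0,0,0],[0,0,0]],[0,[0,0,0],[0,0,0]],[0,[0,0,0],[0,0,0]],[0,[0,0,0],[0,0,0]],[0,[0,0,0],[0,0,0]],[0,[0,0,0],[0,0,0]],[0,[0,0,0],[0,0,0]],[0,[0,0,0],[0,0,0]],[0,[0,0,0],[0,0,0]]]' 12;  python3 - <<'E'
from h import *
import cv2
im=env.grab_frame("wrist");cv2.imwrite(f"pics/wrist4.png",cv2.resize(im[180:310,230:420,::-1],(760,520),interpolation=cv2.INTER_CUBIC))
print(env.state()["gripper_width"],env.state()["force"])
E
```

```text
time_s: 6.2
ee_pos: [604.2, 98.3, 125.8]
ee_rot: [-90.0, -0.0, -97.8]
force: [-0.0, -0.4, 0.3]
gripper_width: 0.3
0.4686381776373002 [ 0.13915363 -0.51551683 -0.73509117]
```

View pics/wrist4.png

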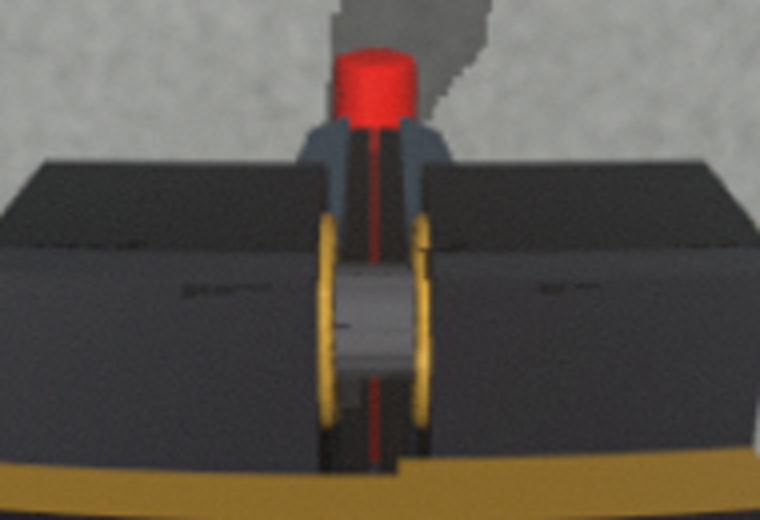

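```bash
python3 - <<'E'
from h import *
import cv2
s=env.state()
ci=env.camera_info("wrist");M=np.linalg.inv(ci["mount"])
def wt(t):
    q=M@np.append(t,1);r=np.hypot(q[0],q[1]);th=np.arctan2(r,q[2]);return np.round([ci["cx"]+ci["fx"]*th*q[0]/r,ci["cy"]+ci["fx"]*th*q[1]/r],1)
for t in [(0,0,0),(-16,0,0),(16,0,0),(-16,-19,0),(16,-19,0),(-16,-40,0)]: print(t,wt(t))
Rt=R.from_euler("xyz",s["ee_rot"],degrees=True).as_matrix()
v=(541.7,-92.5,np.radians(-7.7))
for z in (143,123,113):
  for y in (153,221): 
    l=[wt(Rt.T@(b2w(v,(35+dx,y,z))-s["ee_pos"])) for dx in(-6.5,0,6.5)];print(z,y,l)
im=env.grab_frame("scene");cv2.imwrite("pics/scene5.png",cv2.resize(im[180:280,320:440,::-1],(720,600),interpolation=cv2.INTER_CUBIC))
im=env.grab_frame("top");cv2.imwrite("pics/top5.png",cv2.resize(im[120:270,190:390,::-1],(800,600),interpolation=cv2.INTER_CUBIC))
print(np.round(s["ee_pos"],1), proj("scene",s["ee_pos"]),proj("top",s["ee_pos"]))
E
```

```text
(0, 0, 0) [323.4 222. ]
(-16, 0, 0) [323.4 199.2]
(16, 0, 0) [323.4 243.7]
(-16, -19, 0) [323.4 207. ]
(16, -19, 0) [323.4 255. ]
(-16, -40, 0) [323.5 217.5]
143 153 [array([312. , 291.4]), array([321.5, 291.4]), array([331.1, 291.4])]
143 221 [array([310.5, 194.2]), array([321.2, 194.2]), array([331.9, 194.2])]
123 153 [array([312.9, 277.4]), array([321.7, 277.5]), array([330.5, 277.4])]
123 221 [array([311.7, 187.3]), array([321.4, 187.3]), array([331.1, 187.3])]
113 153 [array([313.3, 271.2]), array([321.7, 271.2]), array([330.2, 271.2])]
113 221 [array([312.2, 184.3]), array([321.5, 184.3]), array([330.7, 184.2])]
[604.2  98.3 125.8] [357.40752091 239.79236458] [277.00816554 176.45706303]
```

View pics/scene5.png

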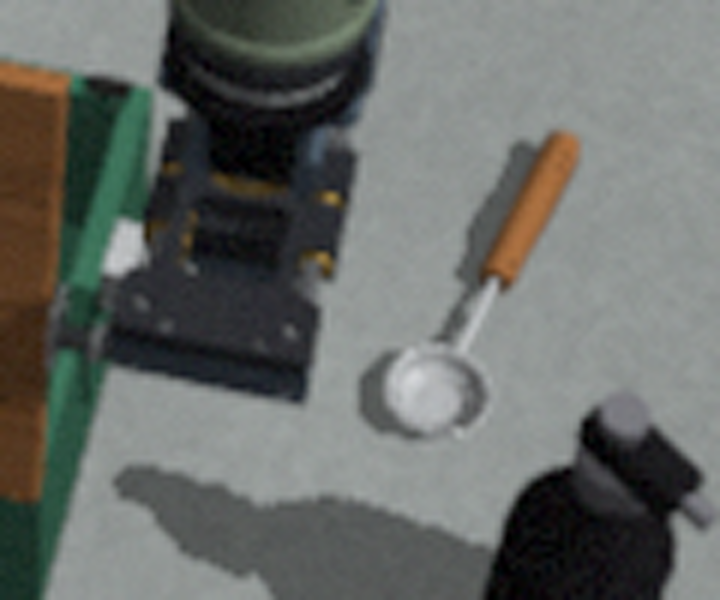

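View pics/top5.png

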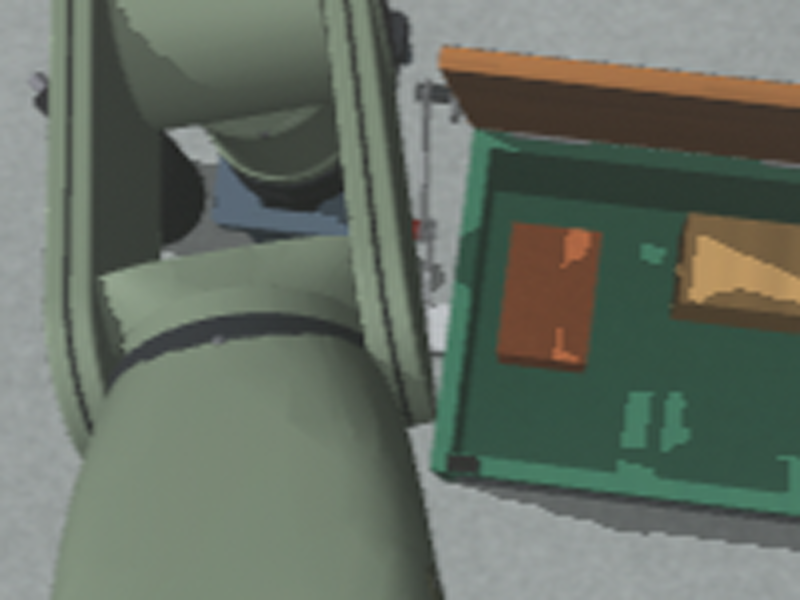

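```bash
python3 - <<'E'
from h import *
import cv2
a=cv2.imread("pics/wrist1.png");b=cv2.imread("pics/wrist2.png");c=cv2.imread("pics/wrist3.png")
o=np.vstack([cv2.resize(a[180:310,190:460],(800,385)),])
cv2.imwrite("pics/z1.png",cv2.resize(a[190:310,190:460],(800,356),interpolation=cv2.INTER_CUBIC))
cv2.imwrite("pics/z2.png",np.hstack([cv2.resize(x[180:310,250:400],(400,347),interpolation=cv2.INTER_CUBIC) for x in (b,c)]))
ci=env.camera_info("wrist");M=np.linalg.inv(ci["mount"])
def wt(t):
    q=M@np.append(t,1);r=np.hypot(q[0],q[1]);th=np.arctan2(r,q[2]);return np.round([ci["cx"]+ci["fx"]*th*q[0]/r,ci["cy"]+ci["fx"]*th*q[1]/r],1)
for g in (45.5,18.2,4.5):
  for y in (0,-10,-20,-30): print(g,y,wt((-16,y,g)),wt((16,y,g)),wt((-16,y,g+13)))
E
```

```text
45.5 0 [390.6 199.2] [387.8 243.1] [409.  199.2]
45.5 -10 [393.8 203.1] [390.6 248.6] [413. 203.]
45.5 -20 [397.3 207.3] [393.7 254.7] [417.3 207.2]
45.5 -30 [401.2 211.9] [397.  261.4] [422.1 211.7]
18.2 0 [350.7 199.2] [349.5 243.6] [369.9 199.2]
18.2 -10 [352.  203.1] [350.6 249.3] [372.2 203.1]
18.2 -20 [353.5 207.4] [351.9 255.5] [374.6 207.4]
18.2 -30 [355.1 212.2] [353.3 262.4] [377.4 212.1]
4.5 0 [330.2 199.2] [329.9 243.7] [349.6 199.2]
4.5 -10 [330.5 203.1] [330.1 249.4] [350.9 203.1]
4.5 -20 [330.9 207.4] [330.5 255.7] [352.3 207.4]
4.5 -30 [331.3 212.2] [330.8 262.6] [353.9 212.2]
```

View pics/z1.png

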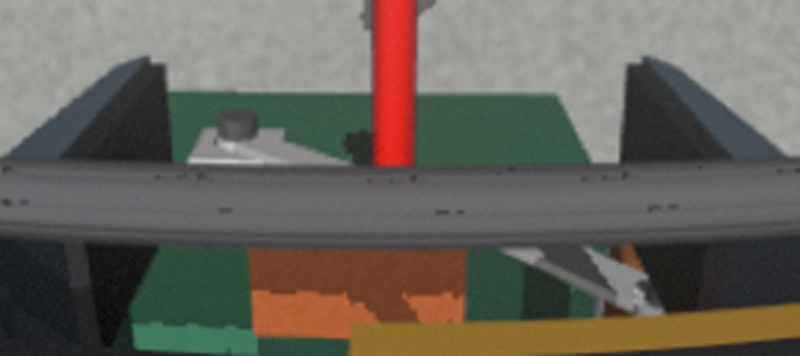

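View pics/z2.png

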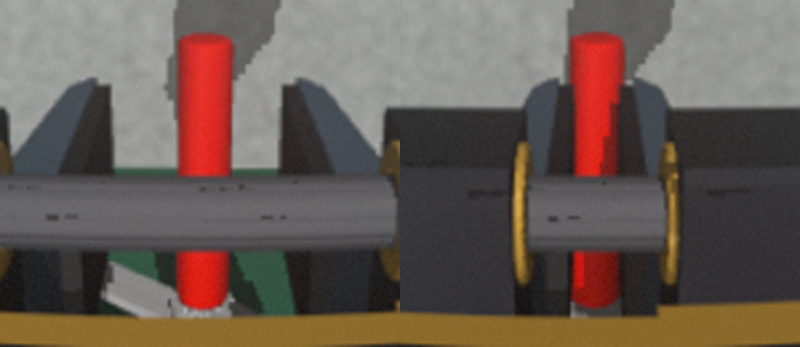

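```bash
python3 -m handwheel '[[0.4,[0,0,0],[0,0,0]],[0.4,[0,0,0],[0,0,0]],[0.4,[0,0,0],[0,0,0]],[0.4,[0,0,0],[0,0,0]],[0.4,[0,3,0],[0,0,0]],[0.4,[0,7,0],[0,0,0]],[0.4,[0,7,0],[0,0,0]],[0.4,[0,7,0],[0,0,0]],[0.4,[0,4,0],[0,0,0]],[0.4,[0,1,0],[0,0,0]]]' 12
python3 - <<'E'
from h import *
import cv2
im=env.grab_frame("wrist");cv2.imwrite(f"pics/wrist6.png",cv2.resize(im[180:310,230:420,::-1],(760,520),interpolation=cv2.INTER_CUBIC))
print(env.state()["ee_pos"],env.state()["gripper_width"],env.state()["force"])
E
```

```text
time_s: 7.18
ee_pos: [603.3, 98.2, 95.3]
ee_rot: [-90.1, -0.0, -97.8]
force: [-0.7, 0.2, -0.5]
gripper_width: 36.2
[603.62898252  98.20304321  95.69938362] 36.378708280660824 [0.5289903  0.06603596 1.3069723 ]
```

View pics/wrist6.png

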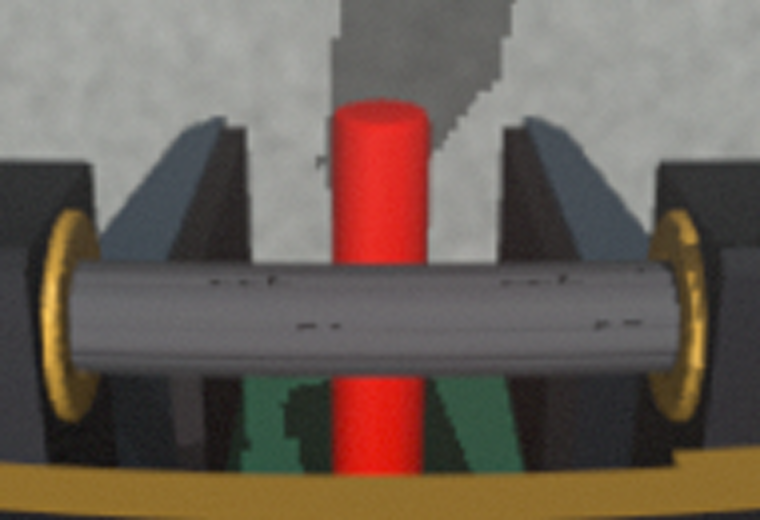

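```bash
python3 -m handwheel '[[0.3,[0,0,0.8],[0,0,0]],[0.24,[0,0,0],[0,0,0]],[0.2,[0,0,0],[0,0,0]],[0.17,[0,0,0],[0,0,0]],[0.14,[0,0,0],[0,0,0]],[0.12,[0,0,0],[0,0,0]],[0.1,[0,0,0],[0,0,0]],[0.05,[0,0,0],[0,0,0]],[0,[0,0,0],[0,0,0]],[0,[0,0,0],[0,0,0]]]' 12
```

```text
time_s: 8.07
ee_pos: [604.1, 98.4, 97.0]
ee_rot: [-90.1, -0.0, -97.8]
force: [-5.7, 0.7, 4.0]
gripper_width: 12.7
```

```bash
python3 -m handwheel '[[0,[0,-1.9,-1.5],[0,0,0]],[0,[0,-1.8,-1.6],[0,0,0]],[0,[0,-1.8,-1.7],[0,0,0]],[0,[0,-1.7,-1.7],[0,0,0]],[0,[0,-1.7,-1.8],[0,0,0]],[0,[0,-1.6,-1.8],[0,0,0]],[0,[0,-1.5,-1.9],[0,0,0]],[0,[0,-1.5,-1.95],[0,0,0]],[0,[0,-1.4,-2],[0,0,0]],[0,[0,-1.3,-2.05],[0,0,0]]]' 16
```

```text
time_s: 8.9
ee_pos: [588.5, 100.6, 113.7]
ee_rot: [-89.8, 0.0, -97.8]
force: [6.5, -0.7, -6.8]
gripper_width: 12.4
```

```bash
python3 -m handwheel '[[0,[0,-1.85,-3.1],[0,0,0]],[0,[0,-1.7,-3.2],[0,0,0]],[0,[0,-1.5,-3.3],[0,0,0]],[0,[0,-1.3,-3.4],[0,0,0]],[0,[0,-1.2,-3.5],[0,0,0]],[0,[0,-1,-3.5],[0,0,0]],[0,[0,-0.8,-3.6],[0,0,0]],[0,[0,-0.6,-3.6],[0,0,0]],[0,[0,-0.4,-3.6],[0,0,0]],[0,[0,0,0],[0,0,0]]]' 16;  python3 - <<'E'
from h import *
import cv2
im=env.grab_frame("wrist");cv2.imwrite(f"pics/wrist7.png",im[:,:,::-1])
im=env.grab_frame("scene");cv2.imwrite("pics/scene7.png",cv2.resize(im[140:300,200:440,::-1],(800,533),interpolation=cv2.INTER_CUBIC))
print(env.state()["ee_pos"],env.state()["gripper_width"],env.state()["force"])
E
```

```text
time_s: 9.73
ee_pos: [561.8, 104.6, 127.1]
ee_rot: [-89.2, 0.1, -97.8]
force: [7.0, -2.1, 2.4]
gripper_width: 12.3
[561.7067404  104.582071   127.03940528] 12.711033213494883 [ 7.76387132 -2.23017981  3.58508209]
```

View pics/wrist7.png

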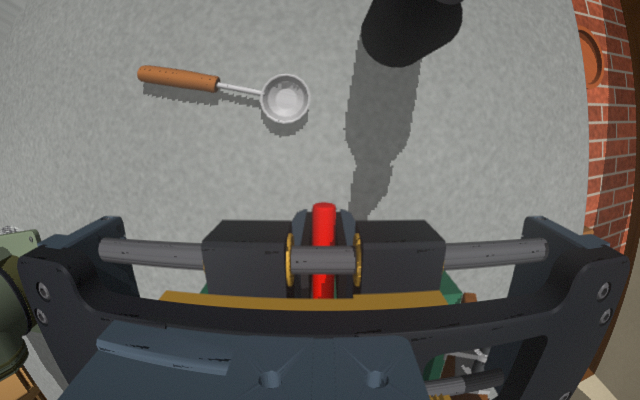

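View pics/scene7.png

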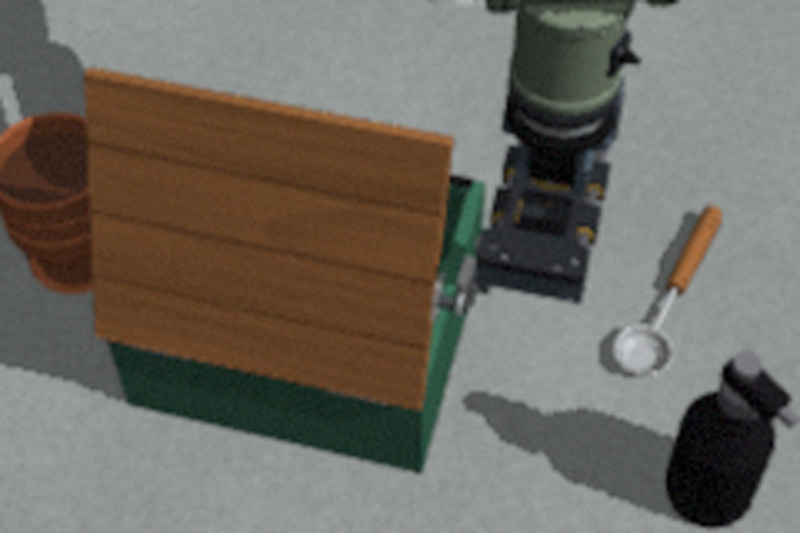

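```bash
python3 -m handwheel '[[0.2,[0,0,0],[0,0,0]],[0.3,[0,0,0],[0,0,0]],[0.4,[0,0,0],[0,0,0]],[0.4,[0,-3,0],[0,0,0]],[0.4,[0,-12,0],[0,0,0]],[0.4,[0,-25,0],[0,0,0]],[0.4,[0,-38,0],[0,0,0]],[0.4,[0,-40,0],[0,0,0]],[0.4,[0,-40,0],[0,0,0]],[0.4,[0,-40,0],[0,0,0]]]' 16;  python3 -m handwheel '[[0.2,[0,-30,0],[0,0,0]],[0,[10,-10,0],[0,0,0]],[0,[24,0,12],[0,0,0]],[0,[30,0,14],[0,0,0]],[0,[30,0,14],[0,0,0]],[0,[30,0,14],[0,0,0]],[0,[30,0,14],[0,0,0]],[0,[24,0,12],[0,0,0]],[0,[14,0,6],[0,0,0]],[0,[4,0,2],[0,0,0]]]' 12; python3 - <<'E'
from h import *
import cv2
im=env.grab_frame("scene");cv2.imwrite("pics/scene8.png",cv2.resize(im[100:300,200:440,::-1],(720,600),interpolation=cv2.INTER_CUBIC))
im=env.grab_frame("top");cv2.imwrite("pics/top8.png",im[:,:,::-1])
im=env.grab_frame("wrist");cv2.imwrite("pics/wrist8.png",im[:,:,::-1])
s=env.state();print(s["ee_pos"],s["gripper_width"],s["force"])
v=np.array([541.7,-92.5]);a=np.radians(-7.7);e=s["ee_pos"][:2]-v
print("box",e@[np.cos(a),np.sin(a)],e@[-np.sin(a),np.cos(a)])
E
```

```text
time_s: 10.67
ee_pos: [555.3, 104.8, 323.3]
ee_rot: [-90.1, -0.0, -97.8]
force: [1.8, 0.1, 0.1]
gripper_width: 36.7
time_s: 11.5
ee_pos: [616.8, -103.7, 359.9]
ee_rot: [-90.2, -0.0, -98.0]
force: [0.0, 0.1, -0.3]
gripper_width: 0.4
[ 616.635924   -100.39910632  361.05219772] 0.4968838754754891 [-0.83756357  0.11802412  0.09068599]
box 75.31861286233014 2.2124969477366236
```

View pics/scene8.png

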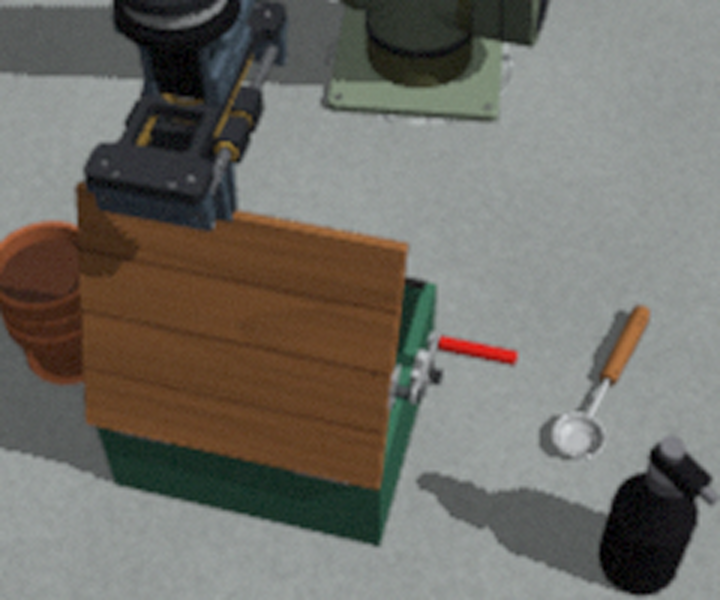

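View pics/wrist8.png

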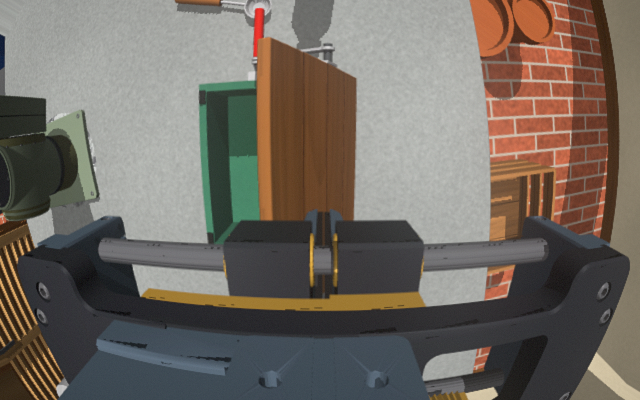

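View pics/top8.png

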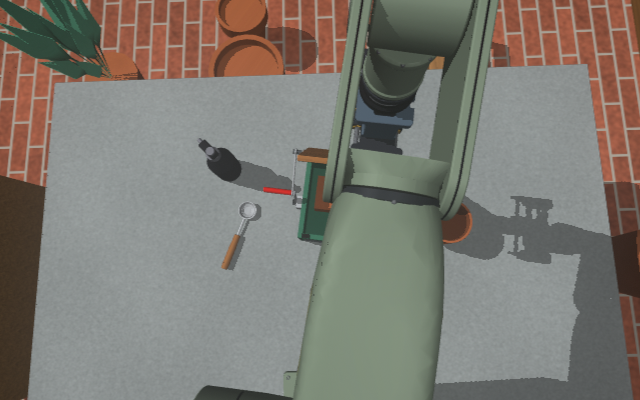

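```bash
python3 -m handwheel '[[0,[0,0,5],[0,0,0]],[0,[0,5,3],[0,0,0]],[0,[0,12,0],[0,0,0]],[0,[0,14,0],[0,0,0]],[0,[0,14,0],[0,0,0]],[0,[0,14,0],[0,0,0]],[0,[0,14,0],[0,0,0]],[0,[0,10,0],[0,0,0]],[0,[0,5,0],[0,0,0]],[0,[0,2,0],[0,0,0]]]' 12; python3 - <<'E'
from h import *
import cv2
im=env.grab_frame("wrist");cv2.imwrite("pics/wrist9.png",im[:,:,::-1])
s=env.state();print(s["ee_pos"],s["gripper_width"],s["force"])
v=np.array([541.7,-92.5]);a=np.radians(-7.7);e=s["ee_pos"][:2]-v
print("box",e@[np.cos(a),np.sin(a)],e@[-np.sin(a),np.cos(a)])
E
```

```text
time_s: 12.48
ee_pos: [624.8, -101.7, 270.5]
ee_rot: [-90.1, 0.0, -97.8]
force: [-0.0, 0.2, -0.3]
gripper_width: 0.7
[ 624.95411299 -101.90157115  270.83702583] 0.3298684955893704 [-0.38153674  1.00877635 -0.29224073]
box 83.76310793354975 1.8381019566750276
```

View pics/wrist9.png

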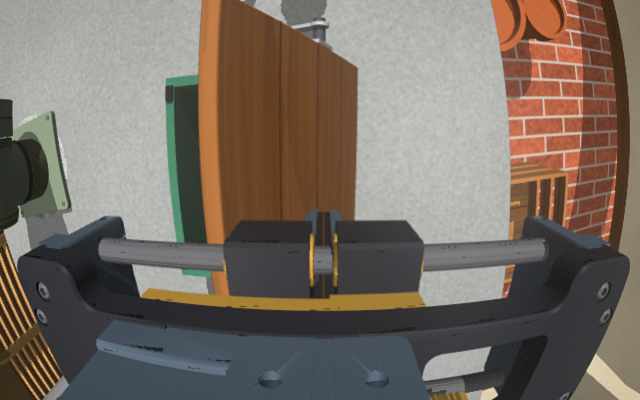

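```bash
python3 -m handwheel '[[0,[0,0,-2],[0,0,0]],[0,[0,0,-2],[0,0,0]],[0,[0,0,-2],[0,0,0]],[0,[0,0,-2],[0,0,0]],[0,[0,0,-2],[0,0,0]],[0,[0,0,-2],[0,0,0]],[0,[0,0,-1.5],[0,0,0]],[0,[0,0,-1.5],[0,0,0]],[0,[0,0,-1.5],[0,0,0]],[0,[0,0,-1.5],[0,0,0]]]' 12; python3 - <<'E'
import numpy as np
p=None
for k,al in enumerate(np.arange(68,-0.1,-6.8)):
    def C(a): a=np.radians(a); return np.array([110-190*np.cos(a)+12*np.sin(a),120+190*np.sin(a)+12*np.cos(a)])
    n=8
    print(round(al,1),C(al).round(1),"per row(8):",((C(al-6.8)-C(al))/n).round(2), "TCP box x",(C(al)[0]+13.5).round(1),"z",(C(al)[1]-30).round(1))
E
```

```text
time_s: 13.37
ee_pos: [607.1, -99.9, 271.4]
ee_rot: [-90.0, -0.0, -97.8]
force: [-0.3, 0.2, -0.2]
gripper_width: 0.8
68.0 [ 50.  300.7] per row(8): [-2.62 -1.05] TCP box x 63.5 z 270.7
61.2 [ 29.  292.3] per row(8): [-2.48 -1.35] TCP box x 42.5 z 262.3
54.4 [  9.2 281.5] per row(8): [-2.3  -1.63] TCP box x 22.7 z 251.5
47.6 [ -9.3 268.4] per row(8): [-2.09 -1.9 ] TCP box x 4.2 z 238.4
40.8 [-26.  253.2] per row(8): [-1.85 -2.13] TCP box x -12.5 z 223.2
34.0 [-40.8 236.2] per row(8): [-1.59 -2.33] TCP box x -27.3 z 206.2
27.2 [-53.5 217.5] per row(8): [-1.3  -2.51] TCP box x -40.0 z 187.5
20.4 [-63.9 197.5] per row(8): [-0.99 -2.64] TCP box x -50.4 z 167.5
13.6 [-71.9 176.3] per row(8): [-0.67 -2.74] TCP box x -58.4 z 146.3
6.8 [-77.2 154.4] per row(8): [-0.34 -2.8 ] TCP box x -63.7 z 124.4
0.0 [-80. 132.] per row(8): [-0.01 -2.82] TCP box x -66.5 z 102.0
```

```bash
python3 -m handwheel '[[0,[0,0,-1.5],[0,0,0]],[0,[0,0,-1.5],[0,0,0]],[0,[0,0,-1.5],[0,0,0]],[0,[0,0.5,-1.5],[0,0,0]],[0,[0,0.6,-1.5],[0,0,0]],[0,[0,0.6,-1.5],[0,0,0]],[0,[0,0.6,-1.5],[0,0,0]],[0,[0,0.6,-1.5],[0,0,0]],[0,[0,0.6,-1.5],[0,0,0]],[0,[0,0.6,-1.5],[0,0,0]]]' 12; python3 - <<'E'
from h import *
import cv2
im=env.grab_frame("scene");cv2.imwrite("pics/scene10.png",cv2.resize(im[100:300,200:440,::-1],(720,600),interpolation=cv2.INTER_CUBIC))
im=env.grab_frame("wrist");cv2.imwrite("pics/wrist10.png",im[:,:,::-1])
E
```

```text
time_s: 14.2
ee_pos: [592.5, -97.9, 267.9]
ee_rot: [-89.9, -0.0, -97.8]
force: [3.3, -0.5, 4.2]
gripper_width: 0.3
```

View pics/scene10.png

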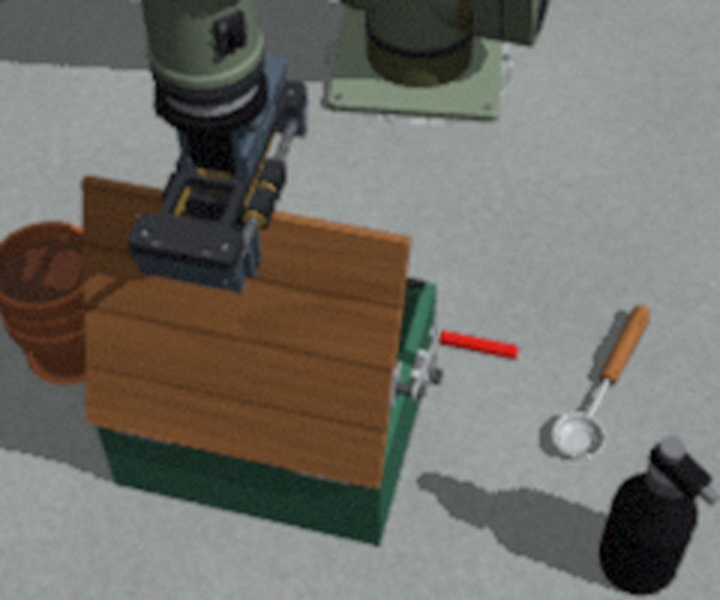

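View pics/wrist10.png

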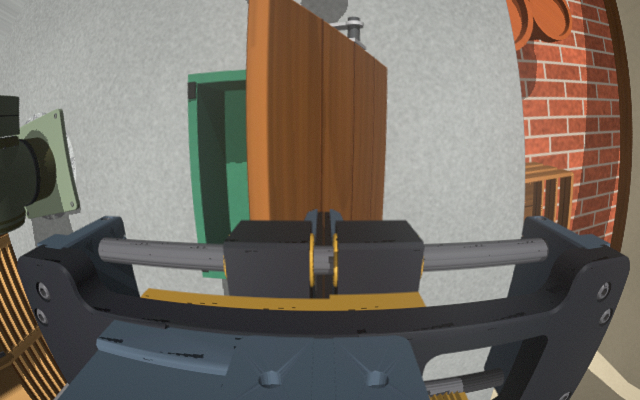

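```bash
python3 -m handwheel '[[0,[0,1,-2],[0,0,0]],[0,[0,1.2,-2.4],[0,0,0]],[0,[0,1.2,-2.4],[0,0,0]],[0,[0,1.3,-2.4],[0,0,0]],[0,[0,1.3,-2.4],[0,0,0]],[0,[0,1.4,-2.4],[0,0,0]],[0,[0,1.4,-2.4],[0,0,0]],[0,[0,1.5,-2.3],[0,0,0]],[0,[0,1.5,-2.3],[0,0,0]],[0,[0,1.6,-2.3],[0,0,0]]]' 12; cat > st.py <<'E'
from h import *
s=env.state()
v=np.array([541.7,-92.5]);a=np.radians(-7.7);e=s["ee_pos"][:2]-v
x,y,z=e@[np.cos(a),np.sin(a)],e@[-np.sin(a),np.cos(a)],s["ee_pos"][2]
cx,cz=x-13.5-110,z+30-120
r=np.sqrt(cx*cx+cz*cz-144)
al=np.degrees(np.arctan2(cz,-cx)-np.arctan2(12,r))
print("box",round(x,1),round(y,1),round(z,1),"R",round(r,1),"alpha",round(al,1),"F",s["force"].round(1),round(np.linalg.norm(s["force"]),1))
E
python3 st.py
```

```text
time_s: 15.13
ee_pos: [568.9, -94.7, 253.8]
ee_rot: [-90.0, -0.0, -97.8]
force: [2.6, -0.3, 4.7]
gripper_width: 0.5
box 27.2 1.5 253.8 R 189.6 alpha 55.9 F [ 2.6 -0.3  4.7] 5.4
```

Good: about 5.4 N and following the arc. Next, 56 → 47 degrees.

```bash
python3 -m handwheel '[[0,[0,1.6,-2.4],[0,0,0]],[0,[0,1.6,-2.3],[0,0,0]],[0,[0,1.7,-2.3],[0,0,0]],[0,[0,1.7,-2.3],[0,0,0]],[0,[0,1.8,-2.2],[0,0,0]],[0,[0,1.8,-2.2],[0,0,0]],[0,[0,1.8,-2.2],[0,0,0]],[0,[0,1.9,-2.1],[0,0,0]],[0,[0,1.9,-2.1],[0,0,0]],[0,[0,1.9,-2.1],[0,0,0]]]' 12; python3 st.py
python3 -m handwheel '[[0,[0,1.9,-2],[0,0,0]],[0,[0,2,-2],[0,0,0]],[0,[0,2,-2],[0,0,0]],[0,[0,2,-1.95],[0,0,0]],[0,[0,2.1,-1.9],[0,0,0]],[0,[0,2.1,-1.9],[0,0,0]],[0,[0,2.1,-1.85],[0,0,0]],[0,[0,2.2,-1.8],[0,0,0]],[0,[0,2.2,-1.8],[0,0,0]],[0,[0,2.2,-1.7],[0,0,0]]]' 12; python3 st.py
```

```text
time_s: 15.97
ee_pos: [546.9, -91.6, 235.9]
ee_rot: [-90.0, -0.0, -97.8]
force: [2.0, -0.3, 4.5]
gripper_width: 0.1
box 5.0 1.6 235.9 R 187.6 alpha 47.3 F [ 2.  -0.3  4.5] 4.9
time_s: 16.8
ee_pos: [528.2, -89.1, 215.1]
ee_rot: [-90.0, -0.0, -97.8]
force: [0.1, 0.2, 4.6]
gripper_width: 0.8
box -13.8 1.6 215.1 R 185.4 alpha 38.6 F [0.1 0.2 4.6] 4.6
```

```bash
python3 -m handwheel '[[0,[0,2.2,-1.9],[0,0,0]],[0,[0,2.2,-1.9],[0,0,0]],[0,[0,2.2,-1.8],[0,0,0]],[0,[0,2.3,-1.8],[0,0,0]],[0,[0,2.3,-1.7],[0,0,0]],[0,[0,2.3,-1.7],[0,0,0]],[0,[0,2.4,-1.6],[0,0,0]],[0,[0,2.4,-1.6],[0,0,0]],[0,[0,2.4,-1.5],[0,0,0]],[0,[0,2.4,-1.5],[0,0,0]]]' 12; python3 st.py
python3 -m handwheel '[[0,[0,2.5,-1.5],[0,0,0]],[0,[0,2.5,-1.5],[0,0,0]],[0,[0,2.5,-1.4],[0,0,0]],[0,[0,2.5,-1.4],[0,0,0]],[0,[0,2.5,-1.3],[0,0,0]],[0,[0,2.6,-1.3],[0,0,0]],[0,[0,2.6,-1.2],[0,0,0]],[0,[0,2.6,-1.2],[0,0,0]],[0,[0,2.6,-1.1],[0,0,0]],[0,[0,2.6,-1.1],[0,0,0]]]' 12; python3 st.py; python3 - <<'E'
from h import *
import cv2
im=env.grab_frame("scene");cv2.imwrite("pics/scene11.png",cv2.resize(im[100:300,200:440,::-1],(720,600),interpolation=cv2.INTER_CUBIC))
im=env.grab_frame("wrist");cv2.imwrite("pics/wrist11.png",im[:,:,::-1])
E
```

```text
time_s: 17.63
ee_pos: [511.4, -86.8, 192.0]
ee_rot: [-90.0, -0.0, -97.8]
force: [-0.5, 0.0, 3.7]
gripper_width: 0.4
box -30.8 1.6 192.0 R 184.5 alpha 29.8 F [-0.5  0.   3.7] 3.8
time_s: 18.47
ee_pos: [498.6, -85.0, 166.4]
ee_rot: [-90.0, -0.0, -97.8]
force: [-1.0, 0.9, 3.0]
gripper_width: 0.5
box -43.7 1.6 166.4 R 183.5 alpha 20.8 F [-1.   0.9  3. ] 3.3
```

View pics/scene11.png

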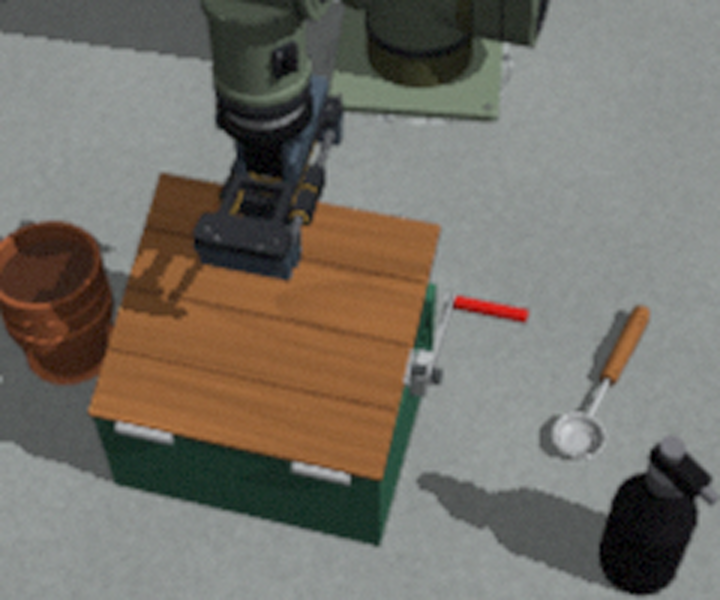

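View pics/wrist11.png

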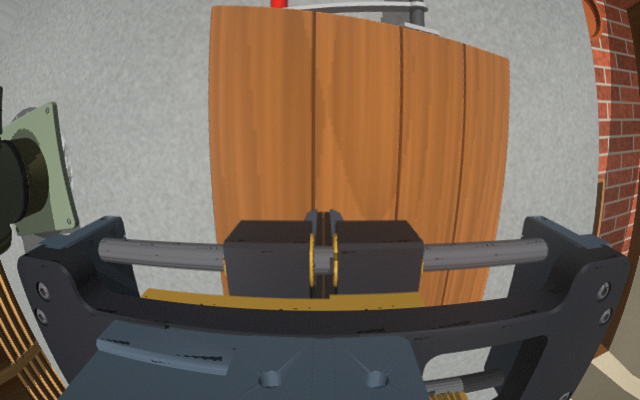

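```bash
python3 -m handwheel '[[0,[0,2.4,-1.4],[0,0,0]],[0,[0,2.4,-1.4],[0,0,0]],[0,[0,2.4,-1.4],[0,0,0]],[0,[0,2.4,-1.3],[0,0,0]],[0,[0,2.4,-1.3],[0,0,0]],[0,[0,2.2,-1.2],[0,0,0]],[0,[0,2.2,-1.2],[0,0,0]],[0,[0,2.2,-1.2],[0,0,0]],[0,[0,2.2,-1.2],[0,0,0]],[0,[0,2.2,-1.2],[0,0,0]]]' 12; python3 st.py
python3 -m handwheel '[[0,[0,2.2,-1],[0,0,0]],[0,[0,2.2,-1],[0,0,0]],[0,[0,2,-1],[0,0,0]],[0,[0,2,-1],[0,0,0]],[0,[0,2,-1],[0,0,0]],[0,[0,1.8,-1],[0,0,0]],[0,[0,1.8,-1],[0,0,0]],[0,[0,1.6,-1],[0,0,0]],[0,[0,1.6,-1],[0,0,0]],[0,[0,1.5,-1],[0,0,0]]]' 12; python3 st.py
```

```text
time_s: 19.4
ee_pos: [486.0, -83.3, 143.6]
ee_rot: [-90.0, -0.0, -97.8]
force: [2.0, 0.5, 2.3]
gripper_width: 0.2
box -56.4 1.7 143.6 R 187.3 alpha 12.9 F [2.  0.5 2.3] 3.1
time_s: 20.23
ee_pos: [476.1, -81.9, 124.9]
ee_rot: [-90.0, -0.0, -97.8]
force: [1.2, -0.3, 1.3]
gripper_width: 0.5
box -66.4 1.7 124.9 R 192.7 alpha 6.9 F [ 1.2 -0.3  1.3] 1.8
```

```bash
python3 -m handwheel '[[0,[0,1.4,-0.5],[0,0,0]],[0,[0,1.4,-0.5],[0,0,0]],[0,[0,1.2,-0.5],[0,0,0]],[0,[0,1.2,-0.5],[0,0,0]],[0,[0,1.2,-0.5],[0,0,0]],[0,[0,1.2,-0.5],[0,0,0]],[0,[0,1.2,-0.5],[0,0,0]],[0,[0,1.2,-0.5],[0,0,0]],[0,[0,1,-0.5],[0,0,0]],[0,[0,1,-0.5],[0,0,0]]]' 12; python3 st.py
python3 -m handwheel '[[0,[0,0.8,0],[0,0,0]],[0,[0,0.8,0],[0,0,0]],[0,[0,0.8,0],[0,0,0]],[0,[0,0.6,0],[0,0,0]],[0,[0,0.6,0],[0,0,0]],[0,[0,0.6,0],[0,0,0]],[0,[0,0.6,0],[0,0,0]],[0,[0,0.5,0],[0,0,0]],[0,[0,0.5,0],[0,0,0]],[0,[0,0.5,0],[0,0,0]]]' 12; python3 st.py
```

```text
time_s: 21.07
ee_pos: [471.2, -81.3, 113.0]
ee_rot: [-90.0, -0.0, -97.8]
force: [1.6, -0.8, 1.3]
gripper_width: 0.6
box -71.4 1.7 113.0 R 195.8 alpha 3.2 F [ 1.6 -0.8  1.3] 2.2
time_s: 21.9
ee_pos: [470.7, -81.2, 106.6]
ee_rot: [-90.1, -0.0, -97.8]
force: [-0.8, -0.1, 1.9]
gripper_width: 0.2
box -71.8 1.7 106.6 R 195.7 alpha 1.3 F [-0.8 -0.1  1.9] 2.1
```

```bash
python3 -m handwheel '[[0,[0,0.3,0],[0,0,0]],[0,[0,0.3,0],[0,0,0]],[0,[0,0.3,0],[0,0,0]],[0,[0,0.3,0],[0,0,0]],[0,[0,0.3,0],[0,0,0]],[0,[0,0.3,0],[0,0,0]],[0,[0,0.2,0],[0,0,0]],[0,[0,0.2,0],[0,0,0]],[0,[0,0.2,0],[0,0,0]],[0,[0,0,0],[0,0,0]]]' 12; python3 st.py;
```

```text
time_s: 22.73
ee_pos: [470.9, -81.2, 104.4]
ee_rot: [-90.0, -0.0, -97.8]
force: [-4.8, -0.7, 4.7]
gripper_width: 0.7
box -71.7 1.7 104.4 R 195.3 alpha 0.7 F [-4.8 -0.7  4.7] 6.8
```

```bash
python3 -m handwheel '[[0,[0,0.2,-0.2],[0,0,0]],[0,[0,0.2,-0.2],[0,0,0]],[0,[0,0.2,-0.2],[0,0,0]],[0,[0,0.2,0],[0,0,0]],[0,[0,0.2,0],[0,0,0]],[0,[0,0.2,0],[0,0,0]],[0,[0,0.1,0],[0,0,0]],[0,[0,0.1,0],[0,0,0]],[0,[0,0,0],[0,0,0]],[0,[0,0,0],[0,0,0]]]' 12; python3 st.py;
```

```text
time_s: 23.57
ee_pos: [471.0, -81.2, 103.3]
ee_rot: [-90.0, -0.0, -97.8]
force: [-3.7, 0.9, 4.8]
gripper_width: 0.2
box -71.6 1.7 103.3 R 195.2 alpha 0.4 F [-3.7  0.9  4.8] 6.1
```

```bash
python3 -m handwheel '[[0,[0,0.2,-0.3],[0,0,0]],[0,[0,0.2,-0.3],[0,0,0]],[0,[0,0.2,-0.2],[0,0,0]],[0,[0,0.2,0],[0,0,0]],[0,[0,0.1,0],[0,0,0]],[0,[0,0.1,0],[0,0,0]],[0,[0,0.1,0],[0,0,0]],[0,[0,0.1,0],[0,0,0]],[0,[0,0,0],[0,0,0]],[0,[0,0,0],[0,0,0]]]' 12; python3 st.py;
```

```text
time_s: 24.4
ee_pos: [471.0, -81.2, 103.1]
ee_rot: [-89.8, -0.0, -97.8]
force: [-5.3, 1.6, 10.7]
gripper_width: 0.6
box -71.6 1.7 103.1 R 195.2 alpha 0.3 F [-5.3  1.6 10.7] 12.0
```

```bash
python3 -m handwheel '[[0,[0,0.1,-0.2],[0,0,0]],[0,[0,0.1,-0.2],[0,0,0]],[0,[0,0.1,-0.2],[0,0,0]],[0,[0,0.1,0],[0,0,0]],[0,[0,0.1,0],[0,0,0]],[0,[0,0,0],[0,0,0]],[0,[0,0,0],[0,0,0]],[0,[0,0,0],[0,0,0]],[0,[0,0,0],[0,0,0]],[0,[0,0,0],[0,0,0]]]' 12; python3 st.py;
```

```text
time_s: 25.23
ee_pos: [471.0, -81.2, 103.1]
ee_rot: [-89.7, -0.0, -97.8]
force: [-3.5, 1.3, 12.3]
gripper_width: 0.1
box -71.5 1.7 103.1 R 195.1 alpha 0.3 F [-3.5  1.3 12.3] 12.9
```

```bash
python3 -m handwheel '[[0,[0,0.1,0],[0,0,0]],[0,[0,0.1,0],[0,0,0]],[0,[0,0.1,0],[0,0,0]],[0,[0,0.1,0],[0,0,0]],[0,[0,0,0],[0,0,0]],[0,[0,0,0],[0,0,0]],[0,[0,0,0],[0,0,0]],[0,[0,0,0],[0,0,0]],[0,[0,0,0],[0,0,0]],[0,[0,0,0],[0,0,0]]]' 12; python3 st.py;python3 -m handwheel '[[0,[0,0,0],[0,0,0]],[0,[0,0,0],[0,0,0]],[0,[0,0,0],[0,0,0]],[0,[0,0,0],[0,0,0]],[0,[0,0,0],[0,0,0]],[0,[0,0,0],[0,0,0]],[0,[0,0,0],[0,0,0]],[0,[0,0,0],[0,0,0]],[0,[0,0,0],[0,0,0]],[0,[0,0,0],[0,0,0]]]' 12; python3 st.py; python3 -m handwheel '[[0,[0,0,0],[0,0,0]],[0,[0,0,0],[0,0,0]],[0,[0,0,0],[0,0,0]],[0,[0,0,0],[0,0,0]],[0,[0,0,0],[0,0,0]],[0,[0,0,0],[0,0,0]],[0,[0,0,0],[0,0,0]],[0,[0,0,0],[0,0,0]],[0,[0,0,0],[0,0,0]],[0,[0,0,0],[0,0,0]]]' 12; python3 st.py
```

```text
time_s: 26.07
ee_pos: [471.1, -81.2, 103.1]
ee_rot: [-89.7, -0.0, -97.8]
force: [-4.0, 2.4, 16.9]
gripper_width: 0.7
box -71.5 1.7 103.1 R 195.1 alpha 0.3 F [-4.   2.4 16.9] 17.6
time_s: 26.9
ee_pos: [471.1, -81.2, 103.1]
ee_rot: [-89.7, -0.0, -97.8]
force: [-4.5, 2.0, 16.6]
gripper_width: 0.9
box -71.5 1.7 103.1 R 195.1 alpha 0.3 F [-4.5  2.  16.6] 17.3
time_s: 27.73
ee_pos: [471.1, -81.2, 103.1]
ee_rot: [-89.7, -0.0, -97.8]
force: [-4.4, 0.9, 15.7]
gripper_width: 0.5
box -71.5 1.7 103.1 R 195.1 alpha 0.3 F [-4.4  0.9 15.7] 16.3
```

```bash
python3 -m handwheel '[[0,[0,-0.5,0],[0,0,0]],[0,[0,-0.7,0],[0,0,0]],[0,[0,-1,0],[0,0,0]],[0,[0,-2,0],[0,0,0]],[0,[0,-5,0],[0,0,0]],[0,[0,-12,0],[0,0,0]],[0,[0,-25,0],[0,0,0]],[0,[0,-35,0],[0,0,0]],[0,[0,-40,0],[0,0,0]],[0,[0,-40,0],[0,0,0]]]' 12;python3 -m handwheel '[[0,[0,-35,-10],[0,0,0]],[0,[0,-30,-25],[0,0,0]],[0,[0,-10,-30],[0,0,0]],[0,[0,0,-25],[0,0,0]],[0,[0,0,-15],[0,0,0]],[0,[0,0,-5],[0,0,0]],[0,[0,0,0],[0,0,0]],[0,[0,0,0],[0,0,0]],[0,[0,0,0],[0,0,0]],[0,[0,0,0],[0,0,0]]]' 12; python3 - <<'E'
from h import *
import cv2
im=env.grab_frame("scene");cv2.imwrite("pics/scene12.png",cv2.resize(im[100:300,200:440,::-1],(720,600),interpolation=cv2.INTER_CUBIC))
im=env.grab_frame("wrist");cv2.imwrite("pics/wrist12.png",im[:,:,::-1])
v=(541.7,-92.5,np.radians(-7.7))
for nm,p in dict(kin=(-88,153,115),kout=(-88,221,115),fl=(-122,132,132),fr=(-122,-132,132),flb=(-122,132,120)).items():
    u=proj("scene",b2w(v,p));print(nm,((u-[200,100])*3).round(0))
print(env.state()["force"])
E
```

```text
time_s: 28.57
ee_pos: [469.1, -81.0, 263.6]
ee_rot: [-90.0, -0.0, -97.8]
force: [1.9, -0.5, -1.0]
gripper_width: 0.5
time_s: 29.4
ee_pos: [361.2, -66.1, 336.7]
ee_rot: [-90.0, 0.0, -97.8]
force: [0.3, 0.6, -0.8]
gripper_width: 0.4
kin [450. 307.]
kout [522. 320.]
fl [437. 264.]
fr [173. 215.]
flb [436. 272.]
[-0.15016042  0.09463218 -0.25689763]
```

View pics/scene12.png

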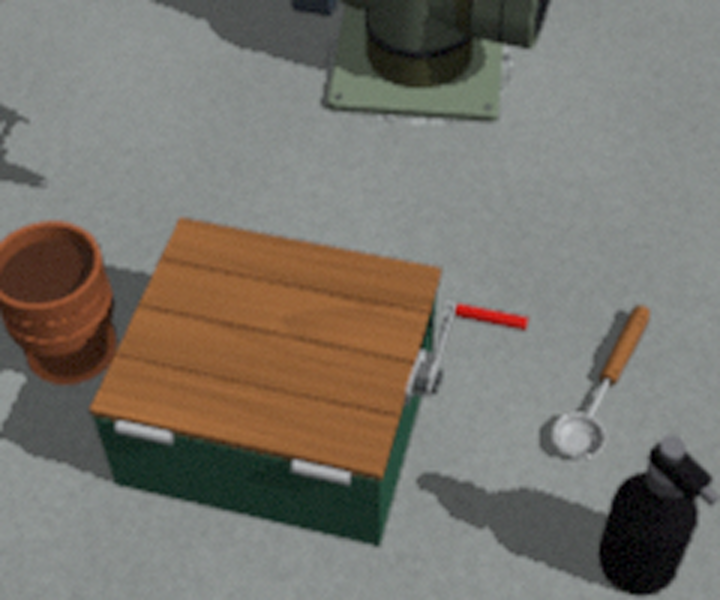

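View pics/wrist12.png

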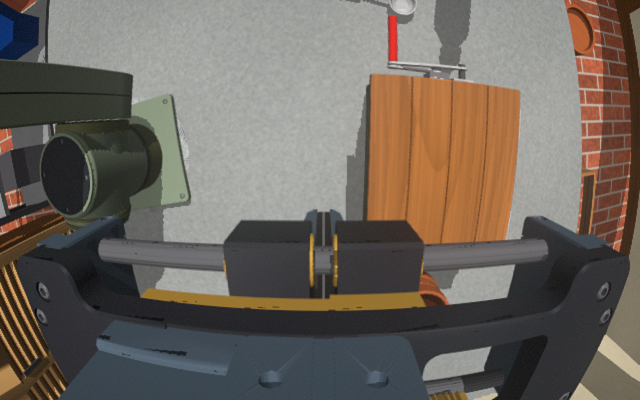

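```bash
python3 -c "
from workcell import env
print(env.state()['time_s']);print(env.job_done())"
```

```text
29.5
the job is handed in; nothing more can be done
None
```

The stay is unlocked and the lid is shut and bedded. I handed the job in at 29.5 s of the 69 s allowed, with the arm clear of everything.

- **Unlocking:** I pinched the red knob at 12 N, raised to 16 N for the lift, and drew it up and forward past centre. By my linkage estimate the knee bend reached about 1.1.
- **Lowering:** I let go of the knob and pushed the lid down from its outer face with shut fingers. The readings I took during the push were 2 to 7 N, slowing to a few mm/s over the last centimetre.
- **Bedding:** The lid came up against the hard stop, and I held it there for about 1.7 s. The wrist force read 16 to 17 N downward, 17.6 N in all at most.

**Final checks:**
- The last scene picture shows the lid corners and the knob within about 2 pixels of where they should be when shut.
- The pots, sprayer and spoon are where they were at the start.
- The wrist force reads near zero.

**What disagreed:**
- The real fingertips sit about 30 mm behind the reported TCP. My first attempt to pinch the knob therefore closed in the air above it, touching nothing. I measured the offset in the wrist picture and allowed for it after that.
- While pressing on the lid there was also a sideways force of about 4 N, which I put down to friction.

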